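Insulate and bridge the floating studs of a field power box

TASK

On the green power box, thread the orange insulating plate over both brass studs until it lies flat on the grey terminal block, then thread the long copper link over the same two studs until it lies flat on the orange plate. The studs float along the length of the block, so find where they stand by touch or by eye. Leave the shorter steel link and everything else on the bench where it is.

Things in the scene. Friction and masses are not known exactly. Their poses are not given: they have to be found in the camera images.
- box: Green power box, 150 x 220 x 50 mm (x, y, z), fixed; origin at the centre of its underside. On its black top, centred, is a grey terminal block 40 mm (x) x 140 mm (y), 10 mm high, with two upright brass studs. Three low caps (8 mm high) stand at each y end of the top, 89 mm from the middle; beside the block the top is clear. The stud tips are 86 mm above the bench.
- block_top (a point): Centre of the block's top, 60 mm above the bench; axes as the box's. Studs: 70 mm apart along y, at x = 0, 8 mm thick, 26 mm tall above here, the last 5 mm tapering to 4 mm. The pair floats as one along y: its middle stands anywhere up to 12 mm to either side of this point, new each run and not reported: feel or see it. It stays put unless pushed sideways with over about 12 N.
- insulator: Orange rigid insulating plate, 44 mm (x) x 110 mm (y) x 8 mm thick, about 50 g, lying flat on the bench; origin at the centre of its underside. Two through holes of 9.5 mm diameter on its long centre line, 35 mm either side of the middle (70 mm apart along y). Turned half round it is the same, and either face may be up.
- link: Copper link, a flat bar 28 mm (x) x 110 mm (y) x 6 mm thick, about 150 g, lying flat on the bench; origin at the centre of its underside. The same two 9.5 mm holes, 70 mm apart along y. Turned half round it is the same, and either face may be up.
- spare: Short bare-steel link, 28 x 90 x 6 mm, holes only 50 mm apart: it does not fit and is not needed. Lies near the other two flat parts; the three swap places from run to run. Origin at the centre of its underside.
- jar: Glass jar with a steel lid, 64 mm across, 75 mm high; origin at the centre of its underside. Bystander.
- torch: Black hand torch lying along its x, 135 mm long, 38 mm thick at its head; origin under the middle of the handle. Bystander.
- tape: Roll of black tape lying flat, 90 mm across, 24 mm high; origin at the centre of its underside. Bystander.
- screwdriver: Screwdriver lying on the bench along its x; origin under its middle. Bystander.
Not all that is in view belongs to the job. Several things look just like the insulator: the one meant starts farthest to the robot's right.

How it is judged:
On the way, in this order (a step that is already met when the one before it is completed fails the run):
1. the orange plate is threaded over both studs and lies flat on the terminal block (x of insulator in the frame of block_top between -0.004 and 0.004 m and y of insulator in the frame of block_top between -0.016 and 0.016 m and z of insulator in the frame of block_top between -0.002 and 0.002 m and angle between the y axis of insulator and the y axis of block_top, either way round below 0.12 rad and angle between the z axis of insulator and the z axis of block_top, either way round below 0.05 rad), for 0.2 s.
2. the copper link is threaded over both studs and lies flat on the orange plate (x of link in the frame of block_top between -0.004 and 0.004 m and y of link in the frame of block_top between -0.016 and 0.016 m and z of link in the frame of block_top between 0.006 and 0.01 m and angle between the y axis of link and the y axis of block_top, either way round below 0.12 rad and angle between the z axis of link and the z axis of block_top, either way round below 0.05 rad), for 0.2 s.
At the end, for the whole second after the job is handed in: The orange plate lies flat on the terminal block and the copper link flat on it (8 mm higher), both threaded on both studs: each within 2 mm of its height, 4 mm of the centre line, 16 mm of the middle lengthwise, tilt under 0.05 rad, in line within 0.12 rad; both at rest (all of step 1 and all of step 2 and linear speed of each of insulator, link below 0.01 m/s); the robot touches nothing.
It fails at once if the short steel link is pushed over 25 mm (distance of spare from where it was at the start of the episode above 0.025 m).
It fails at once if another bystander is pushed over 25 mm (distance of any of jar, torch, tape, screwdriver from where it was at the start of the episode above 0.025 m).
It also fails if it takes over 64 s, if anything falls off the work surface, if the arm or the gripper's body presses on something with over 40 N, if the wrist force passes 120 N, or if a joint passes its speed limit or range.

ROBOT

A 6-joint arm with a two-finger parallel gripper is mounted at the origin on the work surface. World frame = base frame: x ahead of the robot, y to its left, z up, the work surface at z = 0. Lengths are in m, angles in rad, forces in N, time in s.
With the tool pointing down it reaches from about 0.3 to 0.775 m from the base axis. Payload 14.6 kg.
Tool frame: the origin (TCP) lies midway between the tips of the shut fingers; the grasp point (between the pads) lies 19 mm behind it; z points along the fingers, y is the direction in which the jaws open and shut (so a half turn about z gives the same grasp; the last joint's range is limited). The gripper opens to 85 mm and grips with 20 to 120 N. Pads are 22 mm wide; open, the fingers measure 114 mm over their backs; the gripper's body (76 mm by 85 mm) begins 54 mm behind the grasp point. The pads swing forward as they close: fully open they stand 13 mm farther back than shut.
Start: joints at [-1.249, 0.3, 1.521, -0, 1.321, -0.067], TCP at [0.208, -0.509, 0.231] pointing down, gripper open.
Joint ranges: [-3.03, 3.03], [-0.79, 2.21], [0.23, 2.52], [-1.04, 4.18], [0, 3.07], [-2.55, 2.55]. Speed limits (rad/s): [2.22, 2.22, 2.57, 3.14, 3.14, 3.14].

INTERFACE

Orientations are given as a unit quaternion [w, x, y, z].
In Python, from station import robot gives the robot as it stands.
- The arm moves only by the shell command python3 -m jog 'ROWS'. ROWS is JSON, a list of rows, each an object with "claw": the closure in counts, from 0 (fully open) to 255 (shut); "linear": the shift along the world's x, y, z in cm, a list of three; "turn": the turn about the world's z in degrees. A call has exactly 10 rows; each row shifts and turns the pose as measured when the row begins; what a row does not reach is not made up. A row lasts 1/12 s, in which the tool goes at most 41.7 mm and 7.16 degrees, less where a joint would pass 70% of its speed; a pose out of reach is approached as far as the arm can. A call is refused whole if a number of a shift passes 4.17 or a number of a turn 7.16, either way. A call with a gripper value outside its range is refused whole. The fingers move at their own pace and stop on an object; the grip force is fixed at half the most. Time passes only in rows, so rows that do not move let the fingers close, or fill a call up. It gives the time, the measured TCP pose, the force and the opening at its end, in the units of the state.
- robot.read_state(): the state, without advancing time (a new reading comes with each control period).
- robot.snapshot(name): name is "scene" or "top" or "wrist"; returns (picture, depth): 480x640x3 uint8, red, green, blue; 480x640 float32, m along the optical axis (not along the pixel's ray), 0 where there is no reading.
- robot.calibration(name): a dict with "camera_matrix" (3x3 intrinsics, pixels), "dist" ([k1, k2, p1, p2, k3] as OpenCV has them; the pictures are not rectified), "rvec" (rotation vector, rad) and "tvec" (3), from world to camera coordinates, as OpenCV has them; the wrist camera has in their place "mount" (4x4, takes a point from camera to tool coordinates, whose origin is the TCP and whose axes are the flange's). Camera axes: x right, y down, z forward; pixel columns grow to the right and rows downward; lengths in m; the calibration is good to about 2 mm. A picture is of the moment at which its call begins: read the wrist's pose just before it. calibration takes no time and is no camera call.
- robot.finish_job(): hands the job in, once; it reports no verdict.
The state is a dict: "time": time; "joint_pos": joint angles; "qvel": joint speeds; "tau": joint torques, N m; "eef_pos": TCP position; "orientation": TCP orientation; "contact_force": force on the tool from outside, world axes, zero at the start; "ft_torque": the same for the moment, N m; "grip_width": opening from 0.0 (shut) to 1.0 (fully open).
Only numpy, scipy, OpenCV 4.12 (cv2) and the standard library are available. Lean on these libraries where they do the work, as an engineer would, in place of code of your own. Each camera call takes 0.05 s, during which the arm holds its last target.

## Working session

There is one attempt and no reset: what is moved stays moved. The work goes in short steps, Python scripts to look and compute and a shell command to move; the robot and the scene stay as the last step left them, time stands still between calls to the robot, and variables do not carry over. Pictures are saved under pics/ and viewed, and the job is handed in when it is done.

```bash
mkdir -p pics; ls
python3 - <<'E'
from station import robot
import cv2,numpy as np
s=robot.read_state(); print({k:np.round(v,3).tolist() for k,v in s.items()})
for n in ("scene","top"):
    p,d=robot.snapshot(n); cv2.imwrite(f"pics/{n}0.png",p[:,:,::-1]); np.save(f"pics/{n}0.npy",d)
    c=robot.calibration(n); print(n,{k:np.round(v,4).tolist() for k,v in c.items()})
print(robot.calibration("wrist"))
E
```

```text
pics
{'time': 0.0, 'joint_pos': [-1.249, 0.301, 1.522, 0.0, 1.321, -0.067], 'qvel': [-0.001, 0.001, -0.0, -0.001, 0.0, -0.001], 'tau': [-0.0, -54.35, -36.18, -0.0, 0.004, 0.0], 'eef_pos': [0.208, -0.509, 0.231], 'orientation': [-0.001, 0.981, 0.193, -0.0], 'contact_force': [0.489, 0.056, 0.87], 'ft_torque': [0.045, 0.011, -0.001], 'grip_width': 0.999}
scene {'camera_matrix': [[444.5626, 0.0, 326.7301], [0.0, 444.5626, 231.5219], [0.0, 0.0, 1.0]], 'dist': [-0.0136, 0.0, 0.0, 0.0, 0.0], 'rvec': [2.0367, 0.7116, -0.3935], 'tvec': [-0.3628, -0.1094, 1.3528]}
top {'camera_matrix': [[537.0508, 0.0, 323.2085], [0.0, 537.0508, 231.5796], [0.0, 0.0, 1.0]], 'dist': [-0.0289, 0.0, 0.0, 0.0, 0.0], 'rvec': [2.1677, -2.1889, 0.1093], 'tvec': [-0.0321, 0.4628, 1.2821]}
{'camera_matrix': array([[432.17079814,   0.        , 314.98856291],
       [  0.        , 432.17079814, 235.80351762],
       [  0.        ,   0.        ,   1.        ]]), 'dist': array([-0.01090188,  0.        ,  0.        ,  0.        ,  0.        ]), 'mount': array([[-2.59918287e-04, -9.58646178e-01, -2.84600487e-01,
         7.23940242e-02],
       [ 9.99999857e-01, -3.82419254e-04,  3.74864104e-04,
         9.03721213e-04],
       [-4.68198746e-04, -2.84600348e-01,  9.58646140e-01,
        -1.42050591e-01],
       [ 0.00000000e+00,  0.00000000e+00,  0.00000000e+00,
         1.00000000e+00]])}
```

View pics/top0.png

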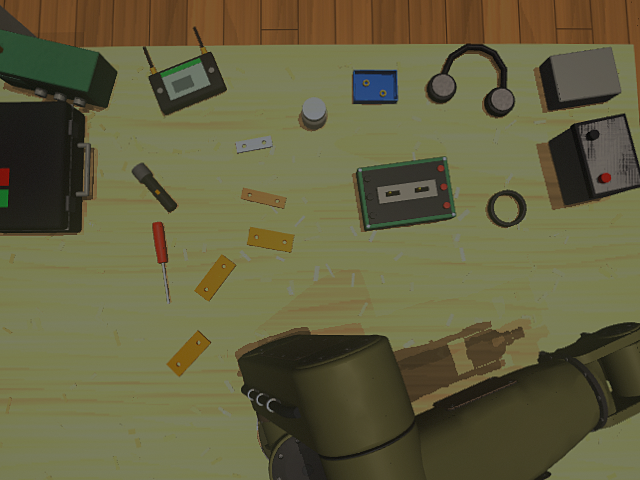

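View pics/scene0.png

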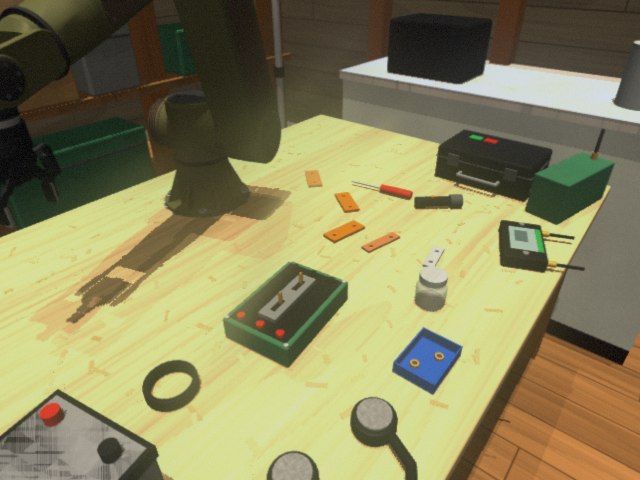

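Top view: image right is −y (robot's right). There are three orange plates, at (271,240), (215,277) and (189,353). The first is farthest right, so it is the candidate. The copper link is at (263,198), the steel spare at (254,145) and the box at (406,193).

```bash
cat > h.py <<'E'
import cv2,numpy as np
from station import robot
from scipy.spatial.transform import Rotation as R
def cam(n,state=None):
    c=robot.calibration(n);K=c["camera_matrix"];D=np.array(c["dist"])
    if n!="wrist":
        Rm=cv2.Rodrigues(np.array(c["rvec"]))[0];t=np.array(c["tvec"]).ravel()
        return K,D,Rm.T,-Rm.T@t
    q=state["orientation"];T=np.eye(4);T[:3,:3]=R.from_quat([q[1],q[2],q[3],q[0]]).as_matrix();T[:3,3]=state["eef_pos"]
    M=T@c["mount"];return K,D,M[:3,:3],M[:3,3]
def onplane(C,px,z):
    K,D,Rw,o=C
    u=cv2.undistortPoints(np.array(px,float).reshape(-1,1,2),K,D).reshape(-1,2)
    d=np.c_[u,np.ones(len(u))]@Rw.T
    return o+d*((z-o[2])/d[:,2])[:,None]
def proj(C,P):
    K,D,Rw,o=C
    rv=cv2.Rodrigues(Rw.T)[0]
    return cv2.projectPoints(np.array(P,float).reshape(-1,1,3),rv,-Rw.T@o,K,D)[0].reshape(-1,2)
E
python3 - <<'E'
from h import *
im=cv2.imread("pics/top0.png")
a=cv2.resize(im[120:300,190:320],None,fx=4.4,fy=3.3*4.4/3.3,interpolation=cv2.INTER_CUBIC)[:,:]
cv2.imwrite("pics/c1.png",cv2.resize(im[170:300,190:330],None,fx=4.5,fy=4.5,interpolation=cv2.INTER_CUBIC))
cv2.imwrite("pics/c2.png",cv2.resize(im[145:240,345:465],None,fx=6,fy=6,interpolation=cv2.INTER_CUBIC))
C=cam("top")
print(C[3],onplane(C,[(271,240),(215,277),(189,353)],.008).round(3).tolist())
E
```

```text
[ 0.3428845  -0.02510523  1.319392  ] [[0.444, 0.091, 0.008], [0.355, 0.228, 0.008], [0.173, 0.289, 0.008]]
```

```bash
ls pics
```

```text
c1.png
c2.png
scene0.npy
scene0.png
top0.npy
top0.png
```

View pics/c1.png

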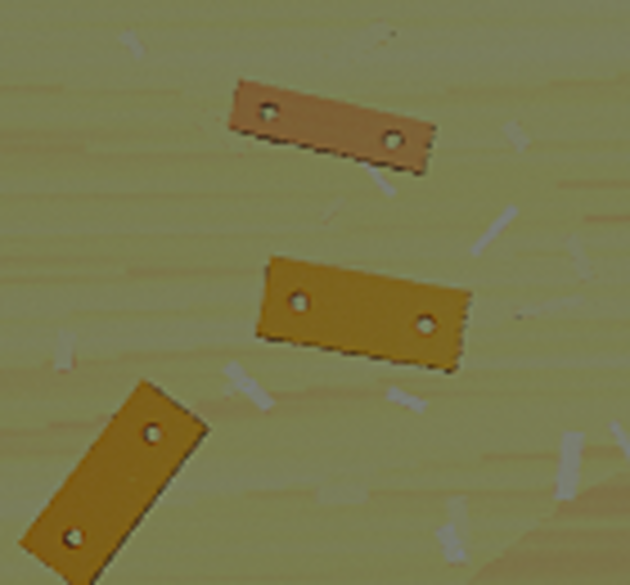

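View pics/c2.png

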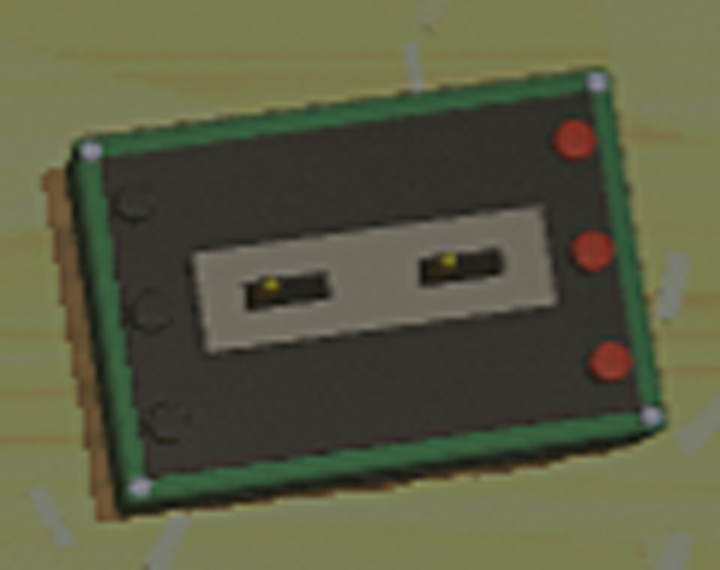

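Crop: the insulator's holes are at crop (299,302) and (426,324), and the link's at (269,112) and (393,140). The other orange plate lies further left. On the box, the stud tips are at (271,288) and (448,262), and the block corners are clearly visible.

Run:
```python
from h import *
C=cam("top")
def f(pts,f,o,z): return onplane(C,(np.array(pts)+.5)/f-.5+np.array(o),z)
for n,p,z in (("ins",[(299,302),(426,324)],.008),("insc",[(270,257),(470,292),(452,371),(258,336)],.008),("link",[(269,112),(393,140)],.006),("linkc",[(239,80),(436,125),(422,174),(230,129)],.006)):
    w=f(p,4.5,(190,170),z);v=w[0]-w[1];print(n,w.mean(0).round(4),np.linalg.norm(v[:2]).round(4),np.degrees(np.arctan2(-v[0],v[1])).round(2))
w=f([(192,252),(543,206),(556,304),(208,352)],6,(345,145),.06);print(w.round(4).tolist(),w.mean(0).round(4))
v=w[0]-w[1];print(np.linalg.norm(v),np.degrees(np.arctan2(-v[0],v[1])));v=w[3]-w[2];print(np.linalg.norm(v),np.degrees(np.arctan2(-v[0],v[1])))
w=f([(91,151),(598,82),(652,415),(139,487)],6,(345,145),.05);print("box",w.mean(0))
for a,b in((0,1),(3,2)):
  v=w[a]-w[b];print(np.linalg.norm(v),np.degrees(np.arctan2(-v[0],v[1])))
w=f([(271,288),(448,262)],6,(345,145),.086);v=w[0]-w[1];print(w,w.mean(0),np.linalg.norm(v),np.degrees(np.arctan2(-v[0],v[1])))
s=robot.read_state();q=s["orientation"];print(R.from_quat([q[1],q[2],q[3],q[0]]).as_matrix().round(3))
```

```text
ins [0.4463 0.0933 0.008 ] 0.0702 -10.38
insc [0.4458 0.0933 0.008 ] 0.1108 -10.49
link [0.5495 0.1107 0.006 ] 0.0699 -13.36
linkc [0.549  0.1103 0.006 ] 0.1113 -13.51
[[0.5651, -0.1642, 0.06], [0.5825, -0.3043, 0.06], [0.5431, -0.3083, 0.06], [0.5251, -0.1698, 0.06]] [ 0.5539 -0.2366  0.06  ]
0.1411563938350468 7.079776218547991
0.1396861370196984 7.414715799933168
box [ 0.55385102 -0.23649683  0.05      ]
0.20636608388965977 7.426485396433476
0.2068997261903969 7.483937313282691
[[ 0.54613697 -0.19173775  0.086     ]
 [ 0.55578514 -0.26083228  0.086     ]] [ 0.55096105 -0.22628502  0.086     ] 0.0697649092564403 7.9492213471238315
[[ 0.925  0.379 -0.   ]
 [ 0.379 -0.925  0.001]
 [ 0.    -0.001 -1.   ]]
```

```bash
python3 -m jog '[{"claw":0,"linear":[1.2,3.1,0],"turn":3},{"claw":0,"linear":[1.2,3.1,0],"turn":3},{"claw":0,"linear":[1.2,3.1,0],"turn":3},{"claw":0,"linear":[1.2,3.1,0],"turn":3},{"claw":0,"linear":[1.2,3.1,0],"turn":3},{"claw":0,"linear":[1.2,3.1,0],"turn":3},{"claw":0,"linear":[1.2,3.1,0],"turn":3},{"claw":0,"linear":[1.2,3.1,0],"turn":3},{"claw":0,"linear":[1.2,3.1,0],"turn":3},{"claw":0,"linear":[1.2,3.1,0],"turn":3}]'
```

```text
time: 0.93
eef_pos: [0.3272, -0.1877, 0.2265]
orientation: [-0.003, 0.895, 0.447, -0.001]
contact_force: [0.2, -0.3, 0.2]
grip_width: 1.0
```

```bash
python3 -m jog '[{"claw":0,"linear":[1.32,3.1,-0.7],"turn":2.95},{"claw":0,"linear":[1.32,3.1,-0.7],"turn":2.95},{"claw":0,"linear":[1.32,3.1,-0.7],"turn":2.95},{"claw":0,"linear":[1.32,3.1,-0.7],"turn":2.95},{"claw":0,"linear":[1.32,3.1,-0.7],"turn":2.95},{"claw":0,"linear":[1.32,3.1,-0.7],"turn":2.95},{"claw":0,"linear":[1.32,3.1,-0.7],"turn":2.95},{"claw":0,"linear":[1.32,3.1,-0.7],"turn":2.95},{"claw":0,"linear":[1.32,3.1,-0.7],"turn":2.95},{"claw":0,"linear":[0,0,0],"turn":0}]'
cat > w.py <<'E'
from h import *
import sys
s=robot.read_state();p,d=robot.snapshot("wrist")
n=sys.argv[1];cv2.imwrite(f"pics/{n}.png",p[:,:,::-1]);np.save(f"pics/{n}.npy",np.r_[s["eef_pos"],s["orientation"]])
q=s["orientation"];print(np.round(s["eef_pos"],4),"jawyaw",np.degrees(2*np.arctan2(q[2],q[1]))-90,s["grip_width"],np.round(s["contact_force"],1), "t",s["time"], np.round(s["joint_pos"],2))
E
python3 w.py w1
```

```text
time: 1.77
eef_pos: [0.4483, 0.1111, 0.1603]
orientation: [-0.002, 0.758, 0.652, -0.001]
contact_force: [0.7, -0.7, 0.5]
grip_width: 0.999
[0.4483 0.1111 0.1603] jawyaw -8.608055796460263 0.9992291054577417 [ 0.7 -0.7  0.5] t 1.7667 [0.16 0.18 1.84 0.   1.12 0.31]
```

View pics/w1.png

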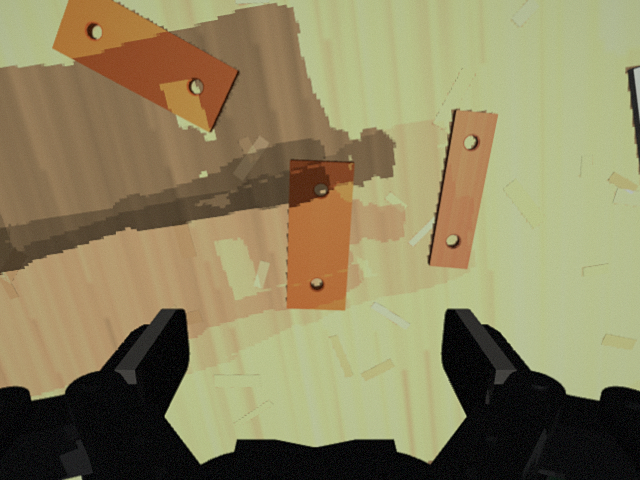

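Wrist view: insulator holes at (321,189) and (317,284), link holes at (471,142) and (452,240).

Run:
```python
from h import *
a=np.load("pics/w1.npy");C=cam("wrist",{"eef_pos":a[:3],"orientation":a[3:]})
for n,p,z in (("ins",[(321,189),(317,284)],.008),("insc",[(291,160),(353,162),(346,309),(287,308)],.008),("link",[(471,142),(452,240)],.006)):
    w=onplane(C,p,z);v=w[0]-w[1] if len(p)==2 else w[0]-w[3];print(n,w.mean(0).round(4),np.linalg.norm(v[:2]).round(4),np.degrees(np.arctan2(-v[0],v[1])).round(2))
```

```text
ins [0.4483 0.0935 0.008 ] 0.0706 -10.78
insc [0.4484 0.0931 0.008 ] 0.1099 -11.09
link [0.5508 0.1108 0.006 ] 0.0693 -14.11
```

```bash
python3 -m jog '[{"claw":0,"linear":[0,-0.5,-1.6],"turn":-0.5},{"claw":0,"linear":[0,-0.5,-1.6],"turn":-0.5},{"claw":0,"linear":[0,-0.4,-1.6],"turn":-0.5},{"claw":80,"linear":[0,-0.3,-1.6],"turn":-0.5},{"claw":80,"linear":[0,0,-1.6],"turn":0},{"claw":80,"linear":[0,0,-1.6],"turn":0},{"claw":80,"linear":[0,0,-1.6],"turn":0},{"claw":80,"linear":[0,0,-1.5],"turn":0},{"claw":80,"linear":[0,0,0],"turn":0},{"claw":80,"linear":[0,0,0],"turn":0}]';python3 w.py w2
```

```text
time: 2.65
eef_pos: [0.4451, 0.0843, 0.0306]
orientation: [-0.001, 0.774, 0.633, -0.002]
contact_force: [0.4, -0.3, -0.3]
grip_width: 0.687
[0.4451 0.0843 0.0306] jawyaw -11.492913284920604 0.6868792865936435 [ 0.4 -0.3 -0.3] t 2.65 [0.11 0.38 1.95 0.   0.81 0.31]
```

View pics/w2.png

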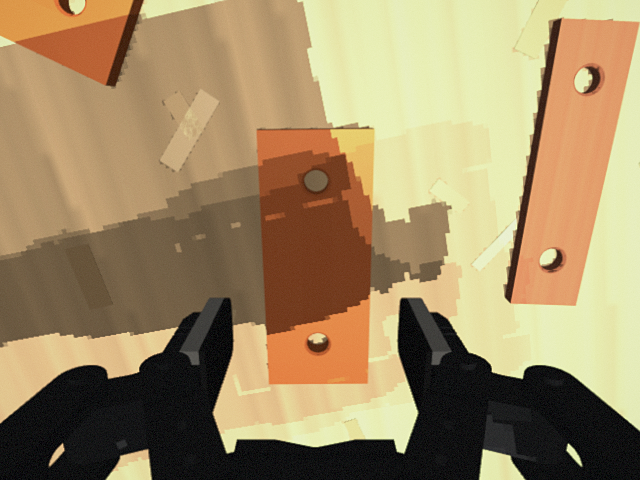

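Run:
```python
from h import *
a=np.load("pics/w2.npy");C=cam("wrist",{"eef_pos":a[:3],"orientation":a[3:]})
for n,p,z in (("ins",[(316,180),(318,343)],.008),("insc",[(257,129),(374,128),(367,383),(269,383)],.008),("link",[(587,79),(551,260)],.006)):
    w=onplane(C,p,z);v=w[0]-w[1] if len(p)==2 else w[0]-w[3];print(n,w.mean(0).round(4),np.linalg.norm(v[:2]).round(4),np.degrees(np.arctan2(-v[0],v[1])).round(2))
s=robot.read_state();print(s["eef_pos"],s["qvel"])
```

```text
ins [0.4483 0.0937 0.008 ] 0.0703 -10.77
insc [0.4481 0.0933 0.008 ] 0.1094 -10.93
link [0.5507 0.1106 0.006 ] 0.0699 -13.44
[0.4450544  0.08433943 0.03064728] [ 0.00900714 -0.01278778 -0.00962278  0.00254462  0.00113012  0.00241765]
```

```bash
python3 -m jog '[{"claw":80,"linear":[0.1,0.3,0],"turn":0.35},{"claw":80,"linear":[0.1,0.3,0],"turn":0.35},{"claw":80,"linear":[0.1,0.3,-0.6],"turn":0},{"claw":80,"linear":[0,0,-0.6],"turn":0},{"claw":80,"linear":[0,0,-0.6],"turn":0},{"claw":80,"linear":[0,0,-0.6],"turn":0},{"claw":80,"linear":[0,0,-0.4],"turn":0},{"claw":80,"linear":[0,0,-0.2],"turn":0},{"claw":80,"linear":[0,0,0],"turn":0},{"claw":80,"linear":[0,0,0],"turn":0}]';python3 w.py w3
```

```text
time: 3.53
eef_pos: [0.4496, 0.0941, 0.0004]
orientation: [-0.0, 0.77, 0.638, 0.0]
contact_force: [0.4, -0.0, -0.1]
grip_width: 0.682
[4.496e-01 9.410e-02 4.000e-04] jawyaw -10.735293412743871 0.6823334568363428 [ 0.4 -0.  -0.1] t 3.5333 [0.13 0.45 1.95 0.   0.74 0.31]
```

View pics/w3.png

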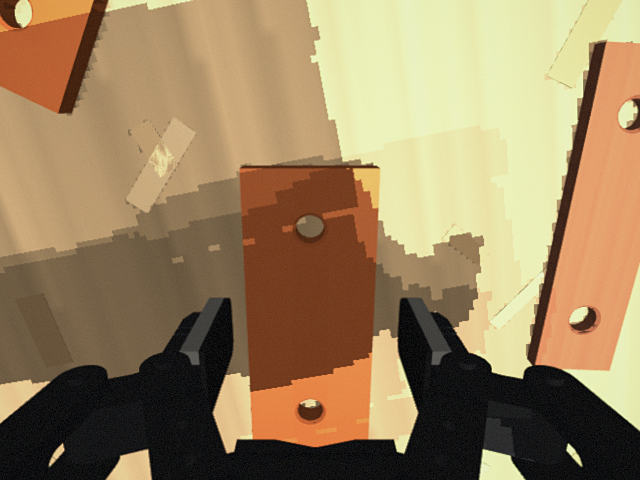

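```bash
python3 -m jog '[{"claw":120,"linear":[0,0,0],"turn":0},{"claw":130,"linear":[0,0,0],"turn":0},{"claw":140,"linear":[0,0,0],"turn":0},{"claw":160,"linear":[0,0,0],"turn":0},{"claw":200,"linear":[0,0,0],"turn":0},{"claw":255,"linear":[0,0,0],"turn":0},{"claw":255,"linear":[0,0,0],"turn":0},{"claw":255,"linear":[0,0,0],"turn":0},{"claw":255,"linear":[0,0,0],"turn":0},{"claw":255,"linear":[0,0,0],"turn":0}]'
```

```text
time: 4.42
eef_pos: [0.4501, 0.0941, 0.0016]
orientation: [0.0, 0.77, 0.638, 0.001]
contact_force: [-0.8, 0.7, -1.4]
grip_width: 0.488
```

```bash
python3 -m jog '[{"claw":255,"linear":[0,0,0.5],"turn":0},{"claw":255,"linear":[0,0,1],"turn":0},{"claw":255,"linear":[0,0,1.5],"turn":0},{"claw":255,"linear":[0,0,2],"turn":0},{"claw":255,"linear":[0,0,2],"turn":0},{"claw":255,"linear":[0,0,2],"turn":0},{"claw":255,"linear":[0,0,2],"turn":0},{"claw":255,"linear":[0,0,2],"turn":0},{"claw":255,"linear":[0,0,1],"turn":0},{"claw":255,"linear":[0,0,0],"turn":0}]';python3 w.py w4
```

```text
time: 5.25
eef_pos: [0.4483, 0.0939, 0.1548]
orientation: [0.001, 0.77, 0.638, 0.001]
contact_force: [0.3, -0.1, -0.3]
grip_width: 0.489
[0.4483 0.0939 0.1548] jawyaw -10.743193235294143 0.4890951597132372 [ 0.3 -0.1 -0.3] t 5.25 [0.13 0.18 1.86 0.   1.1  0.31]
```

View pics/w4.png

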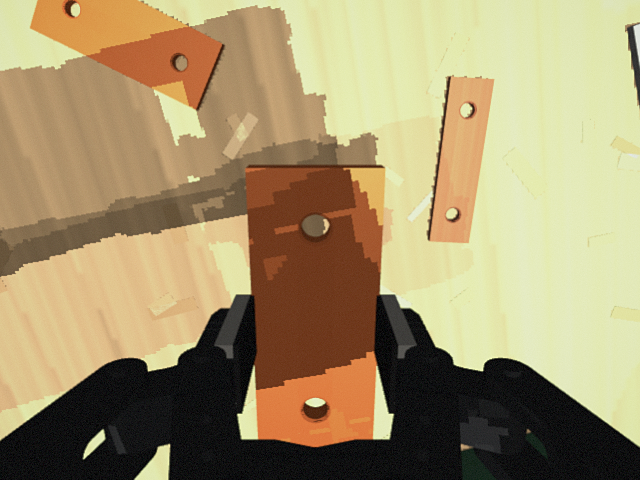

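Run:
```python
from h import *
a=np.load("pics/w4.npy");C=cam("wrist",{"eef_pos":a[:3],"orientation":a[3:]})
for dz in (.004,.0064,.009,.012):
    w=onplane(C,[(315.5,225),(316,408)],a[2]+dz);v=w[0]-w[1];print(dz,(w.mean(0)-a[:3]).round(4),np.linalg.norm(v[:2]).round(4),np.degrees(np.arctan2(-v[0],v[1])).round(2))
```

```text
0.004 [ 0.0004 -0.0016  0.004 ] 0.0717 -10.59
0.0064 [ 0.0006 -0.0004  0.0064] 0.0705 -10.59
0.009 [0.0009 0.001  0.009 ] 0.0691 -10.59
0.012 [0.0012 0.0025 0.012 ] 0.0676 -10.59
```

```bash
python3 -m jog '[{"claw":255,"linear":[0.4,-1.5,0.3],"turn":1.2},{"claw":255,"linear":[0.8,-2.9,0.3],"turn":1.2},{"claw":255,"linear":[0.8,-2.9,0.3],"turn":1.2},{"claw":255,"linear":[0.8,-2.9,0.3],"turn":1.2},{"claw":255,"linear":[0.8,-2.9,0.3],"turn":1.2},{"claw":255,"linear":[0.8,-2.9,0.3],"turn":1.2},{"claw":255,"linear":[0.8,-2.9,0.3],"turn":1.2},{"claw":255,"linear":[0.8,-2.9,0.3],"turn":1.2},{"claw":255,"linear":[0.8,-2.9,0],"turn":1.2},{"claw":255,"linear":[0.8,-2.9,0],"turn":1.2}]'
```

```text
time: 6.13
eef_pos: [0.5208, -0.1901, 0.1726]
orientation: [-0.004, 0.693, 0.721, -0.002]
contact_force: [0.2, 0.9, -0.6]
grip_width: 0.486
```

```bash
python3 -m jog '[{"claw":255,"linear":[0.7,-2.6,0],"turn":0.7},{"claw":255,"linear":[0.7,-2.4,0],"turn":0.7},{"claw":255,"linear":[0.7,-2.2,0],"turn":0.7},{"claw":255,"linear":[0.6,-2,0],"turn":0.7},{"claw":255,"linear":[0.6,-1.5,0],"turn":0.7},{"claw":255,"linear":[0.3,-1,0],"turn":0.5},{"claw":255,"linear":[0,-0.5,0],"turn":0},{"claw":255,"linear":[0,0,0],"turn":0},{"claw":255,"linear":[0,0,0],"turn":0},{"claw":255,"linear":[0,0,0],"turn":0}]'; python3 w.py w5
```

```text
time: 6.97
eef_pos: [0.554, -0.3222, 0.1612]
orientation: [-0.012, 0.668, 0.744, -0.003]
contact_force: [-0.4, -0.2, 0.3]
grip_width: 0.489
[ 0.554  -0.3222  0.1612] jawyaw 6.132064584085597 0.4887917517508588 [-0.4 -0.2  0.3] t 6.9667 [-0.58  0.57  1.3  -0.    1.29 -0.69]
```

View pics/w5.png

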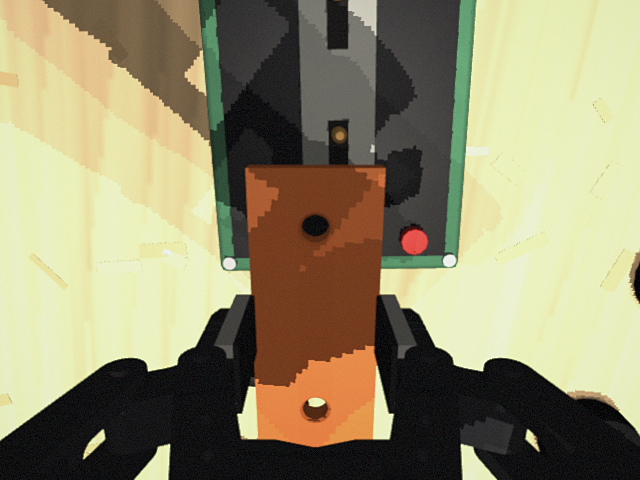

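```bash
python3 -m jog '[{"claw":255,"linear":[0.3,-1.2,1],"turn":0.5},{"claw":255,"linear":[0.3,-1.2,1],"turn":0.4},{"claw":255,"linear":[0.1,-1,1],"turn":0.4},{"claw":255,"linear":[0,-0.3,1],"turn":0},{"claw":255,"linear":[0,0,0],"turn":0},{"claw":255,"linear":[0,0,0],"turn":0},{"claw":255,"linear":[0,0,0],"turn":0},{"claw":255,"linear":[0,0,0],"turn":0},{"claw":255,"linear":[0,0,0],"turn":0},{"claw":255,"linear":[0,0,0],"turn":0}]'; python3 w.py w6
python3 - <<'E'
from h import *
a=np.load("pics/w5.npy");C=cam("wrist",{"eef_pos":a[:3],"orientation":a[3:]})
print(onplane(C,[(340,135)],.086),onplane(C,[(229,264),(449,261)],.05))
q=a[3:];print(R.from_quat([q[1],q[2],q[3],q[0]]).as_matrix().round(3))
print(robot.read_state()["orientation"],robot.read_state()["qvel"])
E
```

```text
time: 7.85
eef_pos: [0.5612, -0.3534, 0.2022]
orientation: [-0.013, 0.658, 0.753, -0.003]
contact_force: [-0.1, 0.2, -0.6]
grip_width: 0.49
[ 0.5612 -0.3534  0.2022] jawyaw 7.7473876439974845 0.48954555513530307 [-0.1  0.2 -0.6] t 7.85 [-0.62  0.59  1.17 -0.    1.4  -0.75]
[[ 0.5585522  -0.26186873  0.086     ]] [[ 0.50066664 -0.34903439  0.05      ]
 [ 0.63627413 -0.33153875  0.05      ]]
[[-0.107  0.994 -0.022]
 [ 0.994  0.107  0.01 ]
 [ 0.013 -0.021 -1.   ]]
[-0.01298444  0.65766947  0.75318655 -0.00350545] [-0.00246864  0.00232581 -0.00574953 -0.00024436  0.00189522 -0.00020048]
```

View pics/w6.png

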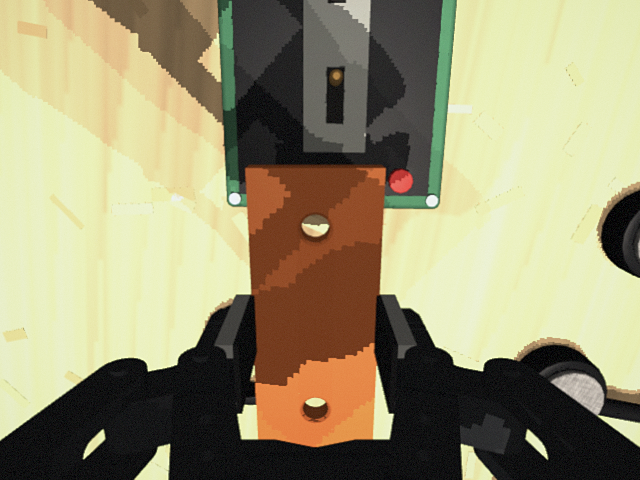

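Run:
```python
from h import *
a=np.load("pics/w6.npy");C=cam("wrist",{"eef_pos":a[:3],"orientation":a[3:]})
print(onplane(C,[(336,76)],.086),onplane(C,[(235,199),(432,201)],.05))
w=onplane(C,[(303,152),(365,152),(303,20),(369,20)],.06);print(w)
for i,j in((2,0),(3,1)):
  v=w[i]-w[j];print(np.degrees(np.arctan2(-v[0],v[1])))
# predicted holes in this image: use tool-fixed
w=onplane(C,[(315.5,225),(316,408)],a[2]+.0064);print(w.mean(0)-a[:3])
```

```text
[[ 0.55841157 -0.26261309  0.086     ]] [[ 0.50112444 -0.34879924  0.05      ]
 [ 0.63653341 -0.33121744  0.05      ]]
[[ 0.5443504  -0.30946021  0.06      ]
 [ 0.58424656 -0.30395546  0.06      ]
 [ 0.53434023 -0.23156263  0.06      ]
 [ 0.57371708 -0.22635826  0.06      ]]
7.322617140250138
7.727501379078426
[ 0.00063471 -0.00027148  0.0064    ]
```

```bash
python3 -m jog '[{"claw":255,"linear":[0,1,-0.5],"turn":0},{"claw":255,"linear":[-0.1,1.6,-1],"turn":0},{"claw":255,"linear":[-0.1,1.6,-1],"turn":0},{"claw":255,"linear":[-0.1,1.6,-1],"turn":0},{"claw":255,"linear":[-0.1,1.6,-1],"turn":0},{"claw":255,"linear":[-0.1,1.6,-1],"turn":0},{"claw":255,"linear":[-0.1,1.5,-1],"turn":0},{"claw":255,"linear":[-0.1,1,-0.5],"turn":0},{"claw":255,"linear":[-0.1,0.5,0],"turn":0},{"claw":255,"linear":[0,0,0],"turn":0}]'; python3 w.py w7
```

```text
time: 8.73
eef_pos: [0.5513, -0.2278, 0.128]
orientation: [-0.013, 0.658, 0.753, -0.004]
contact_force: [0.3, -0.3, -0.9]
grip_width: 0.489
[ 0.5513 -0.2278  0.128 ] jawyaw 7.67250442214204 0.48921239606736877 [ 0.3 -0.3 -0.9] t 8.7333 [-0.45  0.52  1.47 -0.    1.18 -0.59]
```

View pics/w7.png

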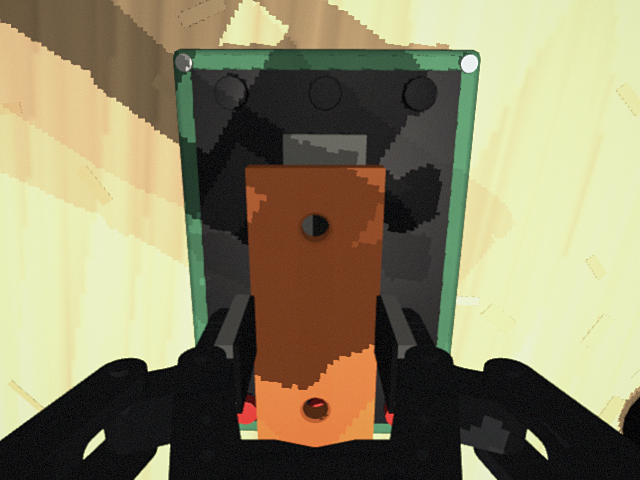

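Run:
```python
from h import *
a=np.load("pics/w7.npy");C=cam("wrist",{"eef_pos":a[:3],"orientation":a[3:]})
w=onplane(C,[(283,135.5),(366,134)],.06);print(w, w.mean(0), w.mean(0)-.07*np.array([-.131,.991,0]))
print(onplane(C,[(183,63),(469,63)],.05).mean(0))
for st in ((.5584,-.2622),(.5492,-.1928)):
    print(proj(C,[[*st,.086],[*st,.062]]))
```

```text
[[ 0.52680453 -0.17088226  0.06      ]
 [ 0.5658694  -0.16487454  0.06      ]] [ 0.54633697 -0.1678784   0.06      ] [ 0.55550697 -0.2372484   0.06      ]
[ 0.54199739 -0.13501295  0.05      ]
[[321.78730874 341.34479671]
 [322.14817091 318.52071626]]
[[322.80552227 196.73332422]
 [323.08548191 187.6898483 ]]
```

```bash
python3 -m jog '[{"claw":255,"linear":[0.1,0,-0.5],"turn":0},{"claw":255,"linear":[0.1,0,-0.6],"turn":-0.1},{"claw":255,"linear":[0,0,-0.6],"turn":0},{"claw":255,"linear":[0,0,-0.6],"turn":0},{"claw":255,"linear":[0,0,-0.6],"turn":0},{"claw":255,"linear":[0,0,-0.3],"turn":0},{"claw":255,"linear":[0,0,0],"turn":0},{"claw":255,"linear":[0,0,0],"turn":0},{"claw":255,"linear":[0,0,0],"turn":0},{"claw":255,"linear":[0,0,0],"turn":0}]'; python3 w.py w8
python3 -c "
import cv2
im=cv2.imread('pics/w8.png');cv2.imwrite('pics/w8c.png',cv2.resize(im[150:450,220:410],None,fx=2,fy=2,interpolation=cv2.INTER_CUBIC))"
```

```text
time: 9.62
eef_pos: [0.5539, -0.2318, 0.0936]
orientation: [-0.012, 0.66, 0.751, -0.004]
contact_force: [0.5, -0.1, 0.0]
grip_width: 0.485
[ 0.5539 -0.2318  0.0936] jawyaw 7.368463255098803 0.48525195674975236 [ 0.5 -0.1  0. ] t 9.6167 [-0.46  0.56  1.48 -0.    1.12 -0.59]
```

View pics/w8c.png

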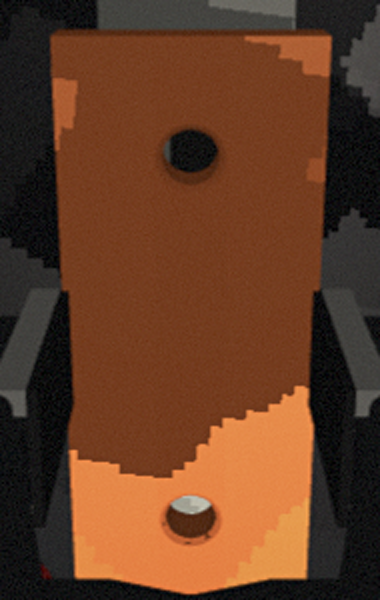

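```bash
python3 -m jog '[{"claw":255,"linear":[0,0.25,0],"turn":0},{"claw":255,"linear":[0,0.2,0],"turn":0},{"claw":255,"linear":[0,0,0],"turn":0},{"claw":255,"linear":[0,0,0],"turn":0},{"claw":255,"linear":[0,0,0],"turn":0},{"claw":255,"linear":[0,0,0],"turn":0},{"claw":255,"linear":[0,0,0],"turn":0},{"claw":255,"linear":[0,0,0],"turn":0},{"claw":255,"linear":[0,0,0],"turn":0},{"claw":255,"linear":[0,0,0],"turn":0}]'; python3 w.py w9
python3 - <<'E'
from h import *
im=cv2.imread('pics/w9.png');cv2.imwrite('pics/w9c.png',cv2.resize(im[150:450,220:410],None,fx=2,fy=2,interpolation=cv2.INTER_CUBIC))
a=np.load("pics/w9.npy");C=cam("wrist",{"eef_pos":a[:3],"orientation":a[3:]})
for st in ((.5587,-.2623),(.5495,-.1929)):
    print(2*(proj(C,[[*st,.086],[*st,.08]])-[220,150]))
E
```

```text
time: 10.5
eef_pos: [0.5544, -0.2268, 0.0947]
orientation: [-0.011, 0.66, 0.751, -0.003]
contact_force: [0.9, 0.7, -0.5]
grip_width: 0.486
[ 0.5544 -0.2268  0.0947] jawyaw 7.384550235430694 0.48629272920157474 [ 0.9  0.7 -0.5] t 10.5 [-0.45  0.56  1.49 -0.    1.12 -0.58]
[[188.65216001 468.72164809]
 [189.2624962  451.42413352]]
[[187.30074962 131.56669216]
 [188.03268896 124.21968765]]
```

View pics/w9c.png

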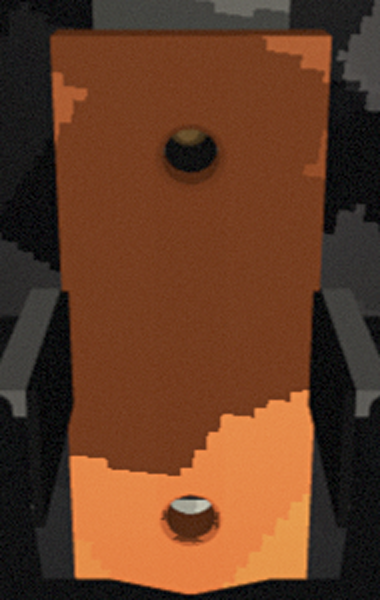

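```bash
python3 -m jog '[{"claw":255,"linear":[0,-0.05,-0.2],"turn":0},{"claw":255,"linear":[0,0,-0.2],"turn":0},{"claw":255,"linear":[0,0,-0.2],"turn":0},{"claw":255,"linear":[0,0,-0.2],"turn":0},{"claw":255,"linear":[0,0,-0.2],"turn":0},{"claw":255,"linear":[0,0,-0.1],"turn":0},{"claw":255,"linear":[0,0,0],"turn":0},{"claw":255,"linear":[0,0,0],"turn":0},{"claw":255,"linear":[0,0,0],"turn":0},{"claw":255,"linear":[0,0,0],"turn":0}]'; python3 w.py w10
python3 - <<'E'
from h import *
im=cv2.imread('pics/w10.png');cv2.imwrite('pics/w10c.png',cv2.resize(im[150:450,220:410],None,fx=2,fy=2,interpolation=cv2.INTER_CUBIC))
E
```

```text
time: 11.38
eef_pos: [0.5541, -0.2269, 0.0822]
orientation: [-0.012, 0.66, 0.751, -0.003]
contact_force: [-0.8, 0.1, -0.1]
grip_width: 0.487
[ 0.5541 -0.2269  0.0822] jawyaw 7.388354711108477 0.48675616565257523 [-0.8  0.1 -0.1] t 11.3833 [-0.45  0.57  1.5  -0.    1.1  -0.58]
```

View pics/w10c.png

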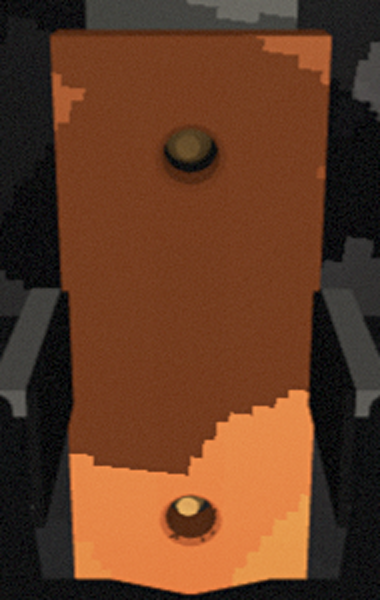

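Both stud tips are inside the holes and there is no contact force. I'm lowering further.

```bash
python3 -m jog '[{"claw":255,"linear":[0,0.05,-0.2],"turn":0},{"claw":255,"linear":[0,0,-0.3],"turn":0},{"claw":255,"linear":[0,0,-0.3],"turn":0},{"claw":255,"linear":[0,0,-0.3],"turn":0},{"claw":255,"linear":[0,0,-0.3],"turn":0},{"claw":255,"linear":[0,0,-0.2],"turn":0},{"claw":255,"linear":[0,0,0],"turn":0},{"claw":255,"linear":[0,0,0],"turn":0},{"claw":255,"linear":[0,0,0],"turn":0},{"claw":255,"linear":[0,0,0],"turn":0}]'; python3 w.py w11
python3 - <<'E'
from h import *
im=cv2.imread('pics/w11.png');cv2.imwrite('pics/w11c.png',cv2.resize(im[150:450,220:410],None,fx=2,fy=2,interpolation=cv2.INTER_CUBIC))
E
```

```text
time: 12.27
eef_pos: [0.5539, -0.2266, 0.064]
orientation: [-0.012, 0.66, 0.751, -0.004]
contact_force: [-0.4, 0.7, -1.8]
grip_width: 0.488
[ 0.5539 -0.2266  0.064 ] jawyaw 7.37955815123189 0.48817722957984133 [-0.4  0.7 -1.8] t 12.2667 [-0.45  0.6   1.51 -0.    1.06 -0.58]
```

View pics/w11c.png

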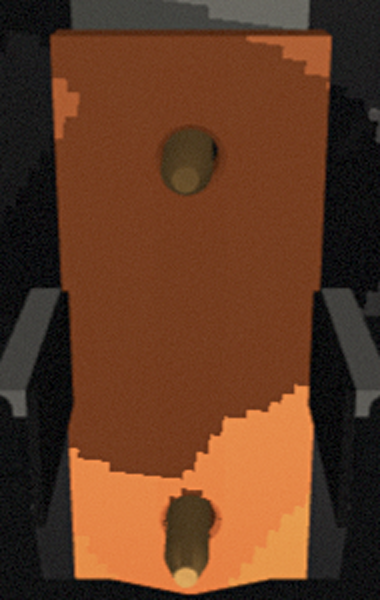

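```bash
python3 -m jog '[{"claw":255,"linear":[0,0,-0.15],"turn":0},{"claw":255,"linear":[0,0,-0.1],"turn":0},{"claw":255,"linear":[0,0,0],"turn":0},{"claw":255,"linear":[0,0,0],"turn":0},{"claw":255,"linear":[0,0,0],"turn":0},{"claw":255,"linear":[0,0,0],"turn":0},{"claw":255,"linear":[0,0,0],"turn":0},{"claw":255,"linear":[0,0,0],"turn":0},{"claw":255,"linear":[0,0,0],"turn":0},{"claw":255,"linear":[0,0,0],"turn":0}]'
```

```text
time: 13.15
eef_pos: [0.554, -0.2265, 0.0618]
orientation: [-0.012, 0.66, 0.751, -0.004]
contact_force: [-0.5, 1.2, -0.2]
grip_width: 0.486
```

```bash
python3 -m jog '[{"claw":255,"linear":[0,0,-0.1],"turn":0},{"claw":255,"linear":[0,0,0],"turn":0},{"claw":120,"linear":[0,0,0],"turn":0},{"claw":90,"linear":[0,0,0],"turn":0},{"claw":70,"linear":[0,0,0],"turn":0},{"claw":60,"linear":[0,0,0],"turn":0},{"claw":60,"linear":[0,0,0],"turn":0},{"claw":60,"linear":[0,0,0],"turn":0},{"claw":60,"linear":[0,0,0],"turn":0},{"claw":60,"linear":[0,0,0],"turn":0}]';python3 w.py w12
```

```text
time: 13.98
eef_pos: [0.5545, -0.2269, 0.0615]
orientation: [-0.011, 0.66, 0.751, -0.003]
contact_force: [-0.5, 0.7, 0.7]
grip_width: 0.763
[ 0.5545 -0.2269  0.0615] jawyaw 7.3811167885233715 0.7628787168650548 [-0.5  0.7  0.7] t 13.9833 [-0.45  0.6   1.51 -0.    1.06 -0.58]
```

View pics/w12.png

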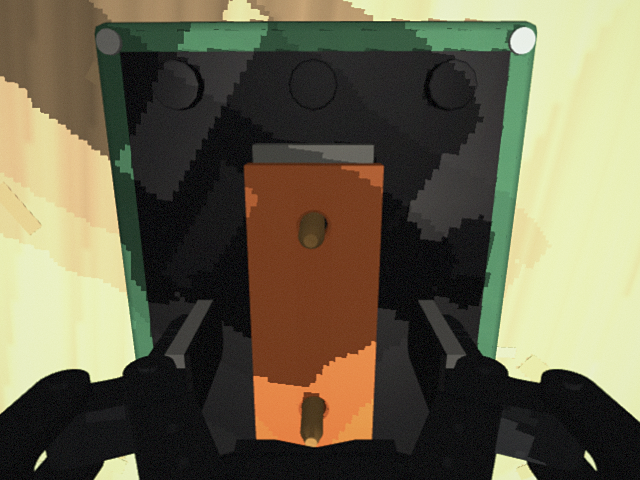

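The plate is on both studs and released. I'm rising and heading for the copper link.

```bash
python3 -m jog '[{"claw":60,"linear":[0,0,1],"turn":0},{"claw":60,"linear":[0,0,2],"turn":0},{"claw":60,"linear":[0,0,2],"turn":0},{"claw":60,"linear":[0,0,2],"turn":0},{"claw":60,"linear":[0,0,2],"turn":0},{"claw":60,"linear":[0,0,1],"turn":0},{"claw":60,"linear":[0,1.5,0],"turn":-1},{"claw":60,"linear":[0,2.5,0],"turn":-1},{"claw":60,"linear":[0,2.8,0],"turn":-2},{"claw":60,"linear":[0,2.8,0],"turn":-2}]'
```

```text
time: 14.87
eef_pos: [0.5531, -0.1322, 0.1711]
orientation: [-0.01, 0.702, 0.712, -0.002]
contact_force: [0.7, -0.5, -0.0]
grip_width: 0.767
```

```bash
python3 -m jog '[{"claw":60,"linear":[0,2.8,-0.4],"turn":-1.5},{"claw":60,"linear":[0,2.8,-0.4],"turn":-1.5},{"claw":60,"linear":[0,2.8,-0.4],"turn":-1.5},{"claw":60,"linear":[0,2.8,-0.4],"turn":-1.5},{"claw":60,"linear":[0,2.8,-0.4],"turn":-1.5},{"claw":60,"linear":[0,2.8,-0.4],"turn":-1.5},{"claw":60,"linear":[0,2.5,-0.4],"turn":-1.5},{"claw":60,"linear":[0,1.5,0],"turn":-1.5},{"claw":60,"linear":[0,0.5,0],"turn":0},{"claw":60,"linear":[0,0,0],"turn":0}]';python3 w.py w13
```

```text
time: 15.7
eef_pos: [0.5507, 0.0955, 0.1446]
orientation: [-0.009, 0.775, 0.632, -0.001]
contact_force: [0.2, -0.1, -0.7]
grip_width: 0.764
[0.5507 0.0955 0.1446] jawyaw -11.616256082322522 0.763936550036324 [ 0.2 -0.1 -0.7] t 15.7 [0.1  0.41 1.58 0.02 1.16 0.3 ]
```

View pics/w13.png

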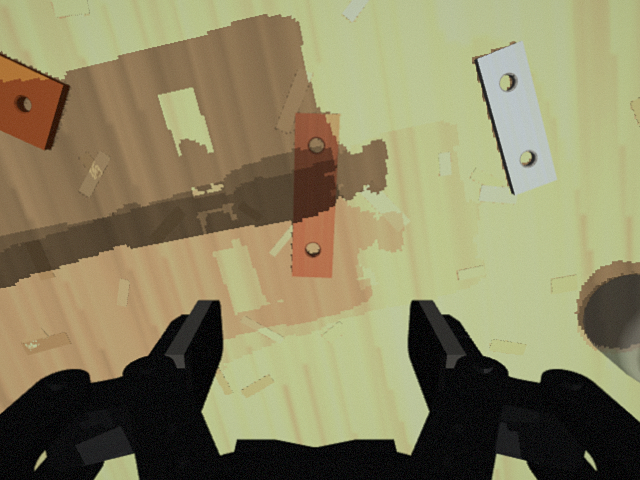

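Run:
```python
from h import *
a=np.load("pics/w13.npy");C=cam("wrist",{"eef_pos":a[:3],"orientation":a[3:]})
for n,p,z in (("link",[(316,145),(313,249.5)],.006),("spare",[(508,82),(528,158)],.006)):
    w=onplane(C,p,z);v=w[0]-w[1];print(n,w.mean(0).round(4),np.linalg.norm(v[:2]).round(4),np.degrees(np.arctan2(-v[0],v[1])).round(2))
print(robot.read_state()["qvel"].round(3))
```

```text
link [0.5518 0.1106 0.006 ] 0.0701 -13.27
spare [0.6871 0.134  0.006 ] 0.0496 10.06
[-0.029 -0.003  0.002 -0.003 -0.001 -0.014]
```

```bash
python3 -m jog '[{"claw":60,"linear":[0,0.5,-1],"turn":-0.6},{"claw":80,"linear":[0,0.5,-1.6],"turn":-0.6},{"claw":90,"linear":[0,0.4,-1.6],"turn":-0.5},{"claw":100,"linear":[0,0,-1.6],"turn":0},{"claw":110,"linear":[0,0,-1.6],"turn":0},{"claw":110,"linear":[0,0,-1.6],"turn":0},{"claw":110,"linear":[0,0,-1.5],"turn":0},{"claw":110,"linear":[0,0,-1],"turn":0},{"claw":110,"linear":[0,0,-0.5],"turn":0},{"claw":110,"linear":[0,0,0],"turn":0}]';python3 w.py w14
```

```text
time: 16.58
eef_pos: [0.551, 0.1009, 0.0158]
orientation: [-0.009, 0.788, 0.615, -0.0]
contact_force: [-0.4, -1.0, -0.0]
grip_width: 0.566
[0.551  0.1009 0.0158] jawyaw -14.03239229471491 0.5661820036199048 [-0.4 -1.  -0. ] t 16.5833 [0.11 0.59 1.65 0.02 0.9  0.34]
```

View pics/w14.png

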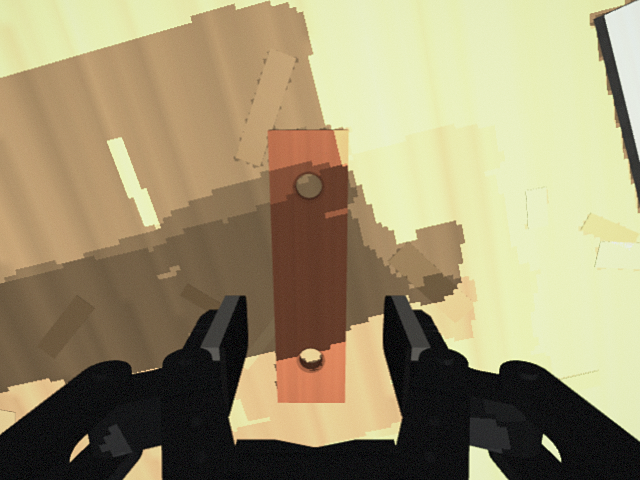

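```bash
python3 -m jog '[{"claw":110,"linear":[0,0.4,-0.2],"turn":0.3},{"claw":110,"linear":[0.03,0.4,-0.3],"turn":0.3},{"claw":110,"linear":[0,0.2,-0.4],"turn":0},{"claw":110,"linear":[0,0,-0.4],"turn":0},{"claw":110,"linear":[0,0,-0.2],"turn":0},{"claw":110,"linear":[0,0,0],"turn":0},{"claw":110,"linear":[0,0,0],"turn":0},{"claw":110,"linear":[0,0,0],"turn":0},{"claw":110,"linear":[0,0,0],"turn":0},{"claw":110,"linear":[0,0,0],"turn":0}]';python3 w.py w15
```

```text
time: 17.47
eef_pos: [0.5534, 0.1123, 0.0031]
orientation: [-0.007, 0.784, 0.62, 0.002]
contact_force: [-0.2, 0.0, 0.0]
grip_width: 0.567
[0.5534 0.1123 0.0031] jawyaw -13.350047559819856 0.5665810369361702 [-0.2  0.   0. ] t 17.4667 [0.13 0.62 1.65 0.02 0.88 0.35]
```

View pics/w15.png

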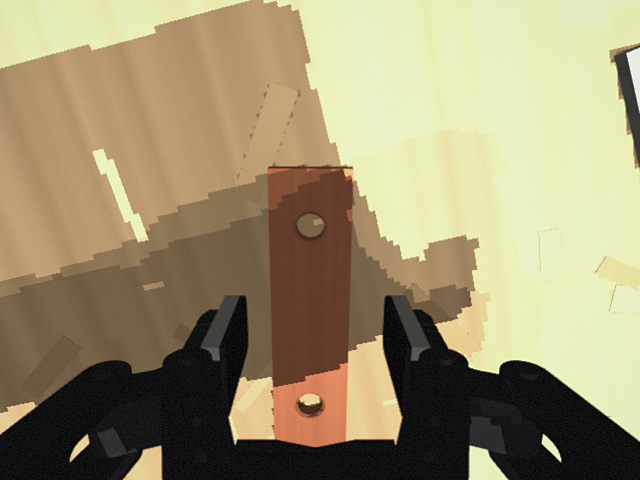

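```bash
python3 -m jog '[{"claw":110,"linear":[-0.15,-0.15,-0.3],"turn":0},{"claw":120,"linear":[0,0,0],"turn":0},{"claw":150,"linear":[0,0,0],"turn":0},{"claw":170,"linear":[0,0,0],"turn":0},{"claw":190,"linear":[0,0,0],"turn":0},{"claw":255,"linear":[0,0,0],"turn":0},{"claw":255,"linear":[0,0,0],"turn":0},{"claw":255,"linear":[0,0,0],"turn":0},{"claw":255,"linear":[0,0,0],"turn":0},{"claw":255,"linear":[0,0,0],"turn":0}]';python3 w.py w16
```

```text
time: 18.35
eef_pos: [0.5519, 0.1105, 0.0003]
orientation: [-0.007, 0.785, 0.62, 0.002]
contact_force: [-0.0, 0.5, -0.6]
grip_width: 0.3
[5.519e-01 1.105e-01 3.000e-04] jawyaw -13.362271114133407 0.29969208940953035 [-0.   0.5 -0.6] t 18.35 [0.13 0.62 1.65 0.02 0.87 0.35]
```

```bash
python3 -m jog '[{"claw":255,"linear":[0,0,0.5],"turn":0},{"claw":255,"linear":[0,0,1],"turn":0},{"claw":255,"linear":[0,0,1.5],"turn":0},{"claw":255,"linear":[0,0,2],"turn":0},{"claw":255,"linear":[0,0,2],"turn":0},{"claw":255,"linear":[0,0,2],"turn":0},{"claw":255,"linear":[0,0,2],"turn":0},{"claw":255,"linear":[0,0,2],"turn":0},{"claw":255,"linear":[0,0,1],"turn":0},{"claw":255,"linear":[0,0,0],"turn":0}]';python3 w.py w17
```

```text
time: 19.23
eef_pos: [0.5495, 0.1102, 0.1513]
orientation: [-0.007, 0.785, 0.62, 0.002]
contact_force: [-0.3, 0.0, -1.6]
grip_width: 0.301
[0.5495 0.1102 0.1513] jawyaw -13.356673081896759 0.30060772090942867 [-0.3  0.  -1.6] t 19.2333 [0.13 0.4  1.58 0.02 1.17 0.35]
```

View pics/w17.png

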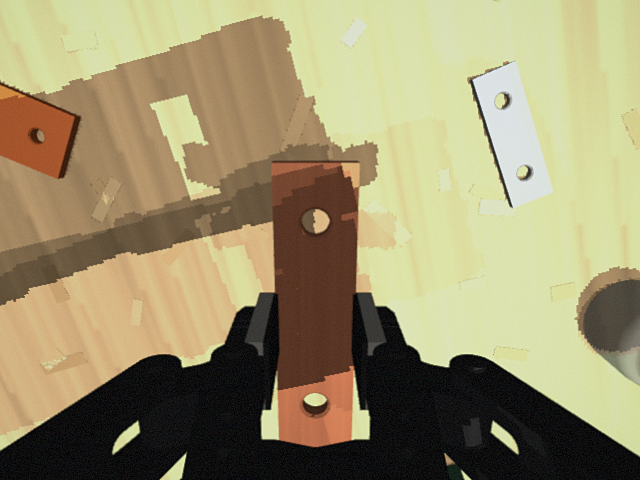

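Run:
```python
from h import *
a=np.load("pics/w17.npy");C=cam("wrist",{"eef_pos":a[:3],"orientation":a[3:]})
w=onplane(C,[(315.7,221),(315.5,403)],a[2]+.0057);v=w[0]-w[1];print((w.mean(0)-a[:3]).round(4),np.linalg.norm(v[:2]).round(4),np.degrees(np.arctan2(-v[0],v[1])).round(2))
# in wrist image w12 (released): studs / holes position check
a=np.load("pics/w12.npy");C=cam("wrist",{"eef_pos":a[:3],"orientation":a[3:]})
print(onplane(C,[(312,241),(312,442)],.086), onplane(C,[(312,241),(312,442)],.086).mean(0))
```

```text
[0.001  0.001  0.0057] 0.0696 -13.4
[[ 0.55019286 -0.19241113  0.086     ]
 [ 0.55895358 -0.26115536  0.086     ]] [ 0.55457322 -0.22678324  0.086     ]
```

```bash
python3 -m jog '[{"claw":255,"linear":[0,-1.5,0],"turn":1},{"claw":255,"linear":[0,-2.6,0],"turn":1.6},{"claw":255,"linear":[0,-2.6,0],"turn":1.6},{"claw":255,"linear":[0,-2.6,0],"turn":1.6},{"claw":255,"linear":[0,-2.6,0],"turn":1.6},{"claw":255,"linear":[0,-2.6,0],"turn":1.6},{"claw":255,"linear":[0,-2.6,0],"turn":1.6},{"claw":255,"linear":[0,-2.6,0],"turn":1.6},{"claw":255,"linear":[0,-2.6,0],"turn":1.6},{"claw":255,"linear":[0,-2.6,0],"turn":1.6}]';python3 w.py w18
```

```text
time: 20.12
eef_pos: [0.5425, -0.1443, 0.1368]
orientation: [-0.015, 0.687, 0.726, -0.006]
contact_force: [0.8, 0.5, -1.2]
grip_width: 0.303
[ 0.5425 -0.1443  0.1368] jawyaw 3.1381748976439923 0.30336546231133615 [ 0.8  0.5 -1.2] t 20.1167 [-0.33  0.43  1.57  0.    1.17 -0.38]
```

```bash
python3 -m jog '[{"claw":255,"linear":[0.3,-2,0],"turn":1.1},{"claw":255,"linear":[0.3,-1.7,0],"turn":1.1},{"claw":255,"linear":[0.2,-1.4,0],"turn":1},{"claw":255,"linear":[0.2,-1,0],"turn":0.5},{"claw":255,"linear":[0,-0.5,0],"turn":0},{"claw":255,"linear":[0,0,0],"turn":0},{"claw":255,"linear":[0,0,0],"turn":0},{"claw":255,"linear":[0,0,0],"turn":0},{"claw":255,"linear":[0,0,0],"turn":0},{"claw":255,"linear":[0,0,0],"turn":0}]';python3 w.py w19
```

```text
time: 21.0
eef_pos: [0.5488, -0.2164, 0.1269]
orientation: [-0.021, 0.664, 0.748, -0.009]
contact_force: [-0.0, -0.7, -2.0]
grip_width: 0.302
[ 0.5488 -0.2164  0.1269] jawyaw 6.806853333850384 0.3016072506552841 [-0.  -0.7 -2. ] t 21.0 [-0.44  0.51  1.48 -0.    1.2  -0.55]
```

View pics/w19.png

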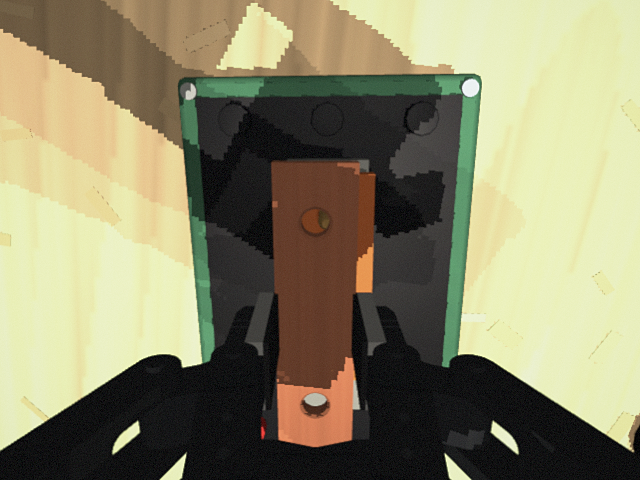

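Run:
```python
from h import *
a=np.load("pics/w19.npy");q=a[3:];M=R.from_quat([q[1],q[2],q[3],q[0]]).as_matrix();print(M.round(3))
C=cam("wrist",{"eef_pos":a[:3],"orientation":a[3:]})
# plane of link top in tool frame z=-.0057
Kc,D,Rw,o=C
u=cv2.undistortPoints(np.array([[[315.7,221.]],[[315.5,403.]]]),Kc,D).reshape(-1,2);d=np.c_[u,[1,1]]@Rw.T
n=M[:,2];p0=a[:3]-.0057*n
w=o+d*(((p0-o)@n)/(d@n))[:,None];print(w,w.mean(0)-a[:3])
```

```text
[[-0.118  0.992 -0.043]
 [ 0.993  0.119  0.015]
 [ 0.02  -0.041 -0.999]]
[[ 0.54520178 -0.18065377  0.13329473]
 [ 0.55341586 -0.25021817  0.13187937]] [0.00053904 0.00095968 0.00569737]
```

```bash
python3 -m jog '[{"claw":255,"linear":[0.25,-0.5,-0.4],"turn":0.3},{"claw":255,"linear":[0.25,-0.5,-0.6],"turn":0.3},{"claw":255,"linear":[0,0,-0.6],"turn":0},{"claw":255,"linear":[0,0,-0.6],"turn":0},{"claw":255,"linear":[0,0,-0.6],"turn":0},{"claw":255,"linear":[0,0,-0.3],"turn":0},{"claw":255,"linear":[0,0,0],"turn":0},{"claw":255,"linear":[0,0,0],"turn":0},{"claw":255,"linear":[0,0,0],"turn":0},{"claw":255,"linear":[0,0,0],"turn":0}]';python3 w.py w20
python3 -c "
import cv2
im=cv2.imread('pics/w20.png');cv2.imwrite('pics/w20c.png',cv2.resize(im[150:450,220:410],None,fx=2,fy=2,interpolation=cv2.INTER_CUBIC))"
```

```text
time: 21.88
eef_pos: [0.5541, -0.2266, 0.0918]
orientation: [-0.022, 0.659, 0.752, -0.009]
contact_force: [-0.1, 0.2, -3.3]
grip_width: 0.301
[ 0.5541 -0.2266  0.0918] jawyaw 7.516088867340542 0.30129033687648793 [-0.1  0.2 -3.3] t 21.8833 [-0.45  0.57  1.47 -0.01  1.14 -0.58]
```

View pics/w20c.png

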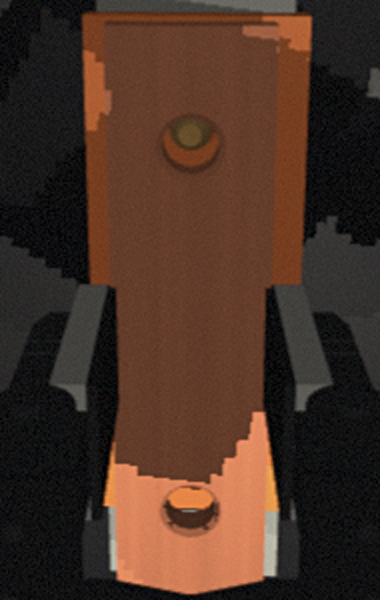

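```bash
python3 -m jog '[{"claw":255,"linear":[0,-0.1,0],"turn":0},{"claw":255,"linear":[0,0,-0.2],"turn":0},{"claw":255,"linear":[0,0,-0.2],"turn":0},{"claw":255,"linear":[0,0,-0.2],"turn":0},{"claw":255,"linear":[0,0,-0.2],"turn":0},{"claw":255,"linear":[0,0,-0.1],"turn":0},{"claw":255,"linear":[0,0,0],"turn":0},{"claw":255,"linear":[0,0,0],"turn":0},{"claw":255,"linear":[0,0,0],"turn":0},{"claw":255,"linear":[0,0,0],"turn":0}]';python3 w.py w21
python3 -c "
import cv2
im=cv2.imread('pics/w21.png');cv2.imwrite('pics/w21c.png',cv2.resize(im[150:450,220:410],None,fx=2,fy=2,interpolation=cv2.INTER_CUBIC))"
```

```text
time: 22.77
eef_pos: [0.5544, -0.2278, 0.0826]
orientation: [-0.021, 0.659, 0.752, -0.009]
contact_force: [0.2, 0.5, -1.4]
grip_width: 0.3
[ 0.5544 -0.2278  0.0826] jawyaw 7.5219548807270655 0.2995433396619001 [ 0.2  0.5 -1.4] t 22.7667 [-0.45  0.59  1.48 -0.01  1.12 -0.58]
```

View pics/w21c.png

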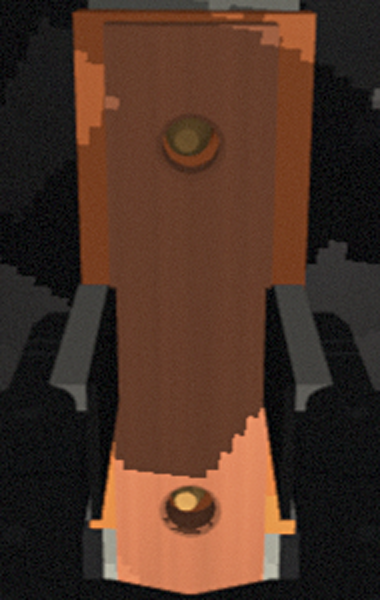

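```bash
python3 -m jog '[{"claw":255,"linear":[-0.05,0,-0.1],"turn":0},{"claw":255,"linear":[0,0,-0.2],"turn":0},{"claw":255,"linear":[0,0,-0.2],"turn":0},{"claw":255,"linear":[0,0,-0.2],"turn":0},{"claw":255,"linear":[0,0,-0.2],"turn":0},{"claw":255,"linear":[0,0,-0.2],"turn":0},{"claw":255,"linear":[0,0,0],"turn":0},{"claw":255,"linear":[0,0,0],"turn":0},{"claw":255,"linear":[0,0,0],"turn":0},{"claw":255,"linear":[0,0,0],"turn":0}]';python3 w.py w22
python3 -c "
import cv2
im=cv2.imread('pics/w22.png');cv2.imwrite('pics/w22c.png',cv2.resize(im[150:450,220:410],None,fx=2,fy=2,interpolation=cv2.INTER_CUBIC))"
```

```text
time: 23.65
eef_pos: [0.5538, -0.2278, 0.0703]
orientation: [-0.021, 0.659, 0.752, -0.009]
contact_force: [-0.2, -0.4, -1.2]
grip_width: 0.299
[ 0.5538 -0.2278  0.0703] jawyaw 7.521719082928854 0.2994575244222163 [-0.2 -0.4 -1.2] t 23.65 [-0.45  0.6   1.49 -0.01  1.1  -0.58]
```

View pics/w22c.png

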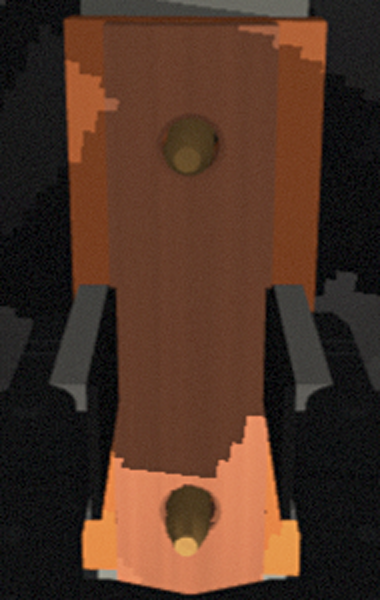

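Threaded with no force. I'm lowering the last 2 mm.

```bash
python3 -m jog '[{"claw":255,"linear":[0,0,-0.1],"turn":0},{"claw":255,"linear":[0,0,-0.1],"turn":0},{"claw":255,"linear":[0,0,0],"turn":0},{"claw":255,"linear":[0,0,0],"turn":0},{"claw":255,"linear":[0,0,0],"turn":0},{"claw":255,"linear":[0,0,0],"turn":0},{"claw":255,"linear":[0,0,0],"turn":0},{"claw":255,"linear":[0,0,0],"turn":0},{"claw":255,"linear":[0,0,0],"turn":0},{"claw":255,"linear":[0,0,0],"turn":0}]'
```

```text
time: 24.53
eef_pos: [0.5542, -0.2279, 0.0689]
orientation: [-0.02, 0.659, 0.752, -0.008]
contact_force: [-0.0, 0.2, -1.2]
grip_width: 0.3
```

```bash
python3 -m jog '[{"claw":255,"linear":[0,0,-0.08],"turn":0},{"claw":255,"linear":[0,0,0],"turn":0},{"claw":170,"linear":[0,0,0],"turn":0},{"claw":150,"linear":[0,0,0],"turn":0},{"claw":130,"linear":[0,0,0],"turn":0},{"claw":110,"linear":[0,0,0],"turn":0},{"claw":80,"linear":[0,0,0],"turn":0},{"claw":60,"linear":[0,0,0],"turn":0},{"claw":60,"linear":[0,0,0],"turn":0},{"claw":60,"linear":[0,0,0],"turn":0}]';python3 w.py w23
```

```text
time: 25.37
eef_pos: [0.5546, -0.2281, 0.0689]
orientation: [-0.02, 0.659, 0.752, -0.008]
contact_force: [-0.0, 0.4, 0.7]
grip_width: 0.766
[ 0.5546 -0.2281  0.0689] jawyaw 7.525078299021914 0.7661069981005804 [-0.   0.4  0.7] t 25.3667 [-0.45  0.6   1.49 -0.01  1.1  -0.58]
```

View pics/w23.png

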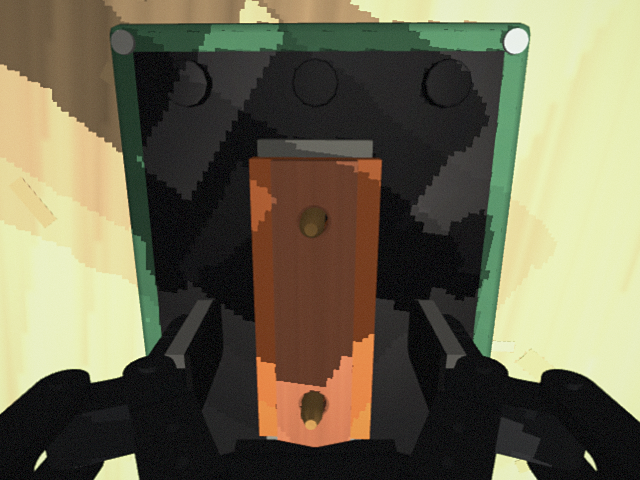

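Released. I'm rising straight up, and will then check from the fixed cameras.

```bash
python3 -m jog '[{"claw":60,"linear":[0,0,0.5],"turn":0},{"claw":60,"linear":[0,0,1.5],"turn":0},{"claw":60,"linear":[0,0,2],"turn":0},{"claw":60,"linear":[0,0,2],"turn":0},{"claw":60,"linear":[0,0,2],"turn":0},{"claw":60,"linear":[0,0,2],"turn":0},{"claw":60,"linear":[0,-2,2],"turn":0},{"claw":60,"linear":[0,-3,1],"turn":0},{"claw":60,"linear":[0,-3,0],"turn":0},{"claw":60,"linear":[0,-3,0],"turn":0}]'
python3 -m jog '[{"claw":60,"linear":[0,-2,0],"turn":0},{"claw":60,"linear":[0,-1,0],"turn":0},{"claw":60,"linear":[0,0,0],"turn":0},{"claw":60,"linear":[0,0,0],"turn":0},{"claw":60,"linear":[0,0,0],"turn":0},{"claw":60,"linear":[0,0,0],"turn":0},{"claw":60,"linear":[0,0,0],"turn":0},{"claw":60,"linear":[0,0,0],"turn":0},{"claw":60,"linear":[0,0,0],"turn":0},{"claw":60,"linear":[0,0,0],"turn":0}]'
python3 w.py w24
python3 - <<'E'
from h import *
p,d=robot.snapshot("scene");np.save("pics/s1d.npy",d);cv2.imwrite("pics/s1.png",p[:,:,::-1]);cv2.imwrite("pics/s1c.png",cv2.resize(p[240:380,210:370,::-1],None,fx=4,fy=4,interpolation=cv2.INTER_CUBIC))
E
```

```text
time: 26.25
eef_pos: [0.5541, -0.3359, 0.2099]
orientation: [-0.019, 0.656, 0.754, -0.008]
contact_force: [-0.1, 0.9, -0.3]
grip_width: 0.764
time: 27.08
eef_pos: [0.554, -0.3668, 0.2118]
orientation: [-0.019, 0.656, 0.754, -0.008]
contact_force: [0.4, -0.4, -0.5]
grip_width: 0.765
[ 0.554  -0.3668  0.2118] jawyaw 7.9386505215332335 0.7648625702434034 [ 0.4 -0.4 -0.5] t 27.0833 [-0.64  0.6   1.14 -0.01  1.44 -0.77]
```

View pics/w24.png

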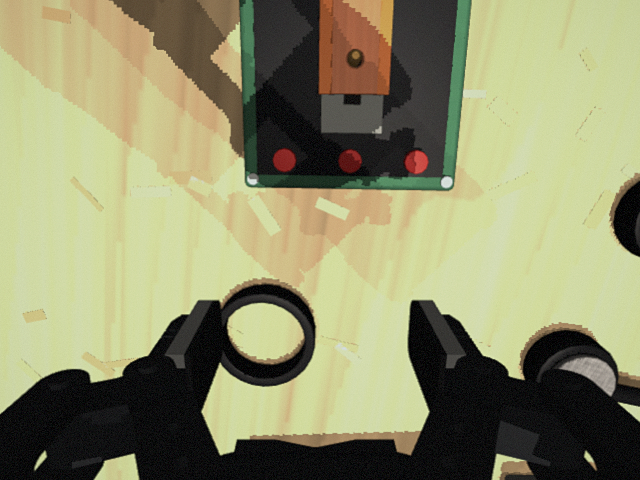

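View pics/s1c.png

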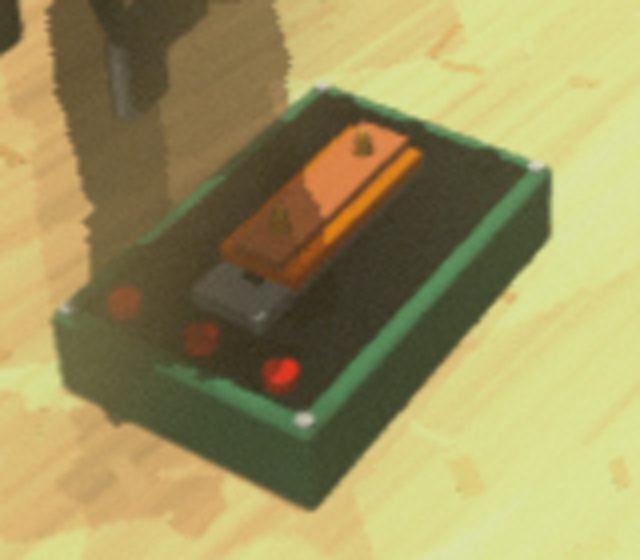

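View pics/s1.png

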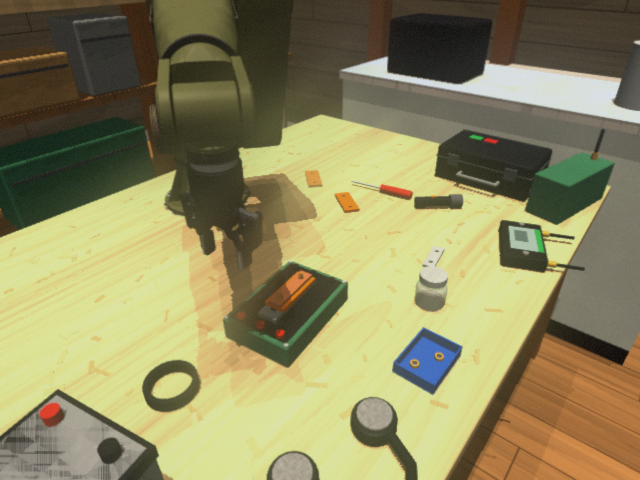

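Stack looks seated: both studs stand through copper and orange. I'll check the heights with depth.

Run:
```python
from h import *
def pts(C,d,px):
    K,D,Rw,o=C;u=cv2.undistortPoints(np.array(px,float).reshape(-1,1,2),K,D).reshape(-1,2)
    z=np.array([d[int(y),int(x)] for x,y in px]);return o+(np.c_[u,np.ones(len(u))]*z[:,None])@Rw.T
C=cam("scene");d=np.load("pics/s1d.npy")
g=lambda poly:[(x,y) for y in range(480) for x in range(640) if cv2.pointPolygonTest(np.array(poly,np.float32),(x,y),False)>0]
L=g([(210+c/4,240+r/4) for c,r in [(240,245),(350,135),(395,145),(285,250)]])
P=pts(C,d,L);P=P[np.abs(P[:,2]-np.median(P[:,2]))<.004];A=np.c_[P[:,:2]-P[:,:2].mean(0),np.ones(len(P))];print(len(P),np.linalg.lstsq(A,P[:,2],rcond=None)[0])
for nm,poly in(("orange strip",[(330,247),(418,160),(416,156),(328,240)]),("block",[(205,290),(225,270),(280,295),(255,320)]),("boxtop",[(330,310),(400,250),(440,270),(370,330)])):
    Q=pts(C,d,g([(210+c/4,240+r/4) for c,r in poly]));print(nm,len(Q),np.median(Q[:,2]) if len(Q) else None)
```

```text
324 [ 0.02085916 -0.00014114  0.07241969]
orange strip 43 0.06345416511362134
block 111 0.058520201183592135
boxtop 235 0.049220045248470456
```

```bash
python3 -c "
from station import robot
s=robot.read_state();print(s['contact_force'],s['time']);print(robot.finish_job())"
```

```text
[-0.50082268  0.3749517   0.64998683] 27.1833
the job is handed in; nothing more can be done
None
```

I threaded the orange plate that started farthest right over both brass studs onto the terminal block. Then I threaded the copper link over the same studs onto the plate, and handed the job in at about 27 s of 64 s. No verdict was reported.

**Seating:** the pictures show both studs standing through copper and orange. By depth, the link's top lies 13.9 mm above the block, where 14 mm is expected. The fitted tilt of the link's top is 0.02 rad against the 0.05 limit, and part of that may be depth noise.

**Forces:** the wrist force readings at the end of each move never passed about 3.5 N. At hand-in the gripper was clear of everything.

**Bystanders:** the steel link and the other things look unmoved in the scene picture. I did not measure their positions again.

**What disagreed:**
- The top and wrist cameras differed by about 2 mm in x. I used the wrist camera for the fits.
- The fixed camera's depth read 1 to 1.5 mm low for the block and the link.
- The median height over the thin visible strip of the orange plate read 63.5 mm, where 68 mm is expected. I put this down to mixed pixels at its edge.
- The tool had tilted about 0.045 rad when it released the link.

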